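Line up popcorn tubs by size on the staging board

TASK

Line up the four popcorn tubs in order of size on the blue staging board, one tub standing centred on each round white mark: the smallest goes at the end with the red block, and they get bigger step by step towards the white block. Keep every tub upright the whole time, leave the roll of tape where it is, and let go of everything at the end.

Things in the scene. Friction and masses are not known exactly. Their poses are not given: they have to be found in the camera images.
- tub_s_center (a point): Centre (half-way up, on the axis) of the smallest popcorn tub: a loose upright rigid kraft-brown cylinder with a yellow lid and a yellow band, 44 mm in diameter all the way up, 60 mm tall. z axis along the tub, up. Starts standing on the bench.
- tub_m_center (a point): Centre (half-way up, on the axis) of the second smallest popcorn tub: a loose upright rigid kraft-brown cylinder with a green lid and a green band, 51 mm in diameter all the way up, 80 mm tall. z axis along the tub, up. Starts standing on the bench.
- tub_l_center (a point): Centre (half-way up, on the axis) of the second largest popcorn tub: a loose upright rigid kraft-brown cylinder with a purple lid and a purple band, 58 mm in diameter all the way up, 100 mm tall. z axis along the tub, up. Starts standing on the bench.
- tub_xl_center (a point): Centre (half-way up, on the axis) of the largest popcorn tub: a loose upright rigid kraft-brown cylinder with a black lid and a black band, 65 mm in diameter all the way up, 120 mm tall. z axis along the tub, up. Starts standing on the bench.
- mark_a: Round white mark, 74 mm in diameter with a 10 mm black centre dot, flat on the blue staging board; the leftmost (+y end) of the straight row of four, about 92 mm apart. Origin at its centre, on the board's top face, which is 10 mm above the bench (z = 0.010) and on which tubs stand. y axis along the row, x across it. Fixed. The board is 110 mm deep and 500 mm long, with a metal lip 18 mm above the bench along its far (+x) edge, 55 mm beyond the row's centre line.
- mark_b: Round white mark, 74 mm in diameter with a 10 mm black centre dot, flat on the blue staging board; second from the left (+y) end of the straight row of four, about 92 mm apart. Origin at its centre, on the board's top face, which is 10 mm above the bench (z = 0.010) and on which tubs stand. y axis along the row, x across it. Fixed. The board is 110 mm deep and 500 mm long, with a metal lip 18 mm above the bench along its far (+x) edge, 55 mm beyond the row's centre line.
- mark_c: Round white mark, 74 mm in diameter with a 10 mm black centre dot, flat on the blue staging board; third from the left (+y) end of the straight row of four, about 92 mm apart. Origin at its centre, on the board's top face, which is 10 mm above the bench (z = 0.010) and on which tubs stand. y axis along the row, x across it. Fixed. The board is 110 mm deep and 500 mm long, with a metal lip 18 mm above the bench along its far (+x) edge, 55 mm beyond the row's centre line.
- mark_d: Round white mark, 74 mm in diameter with a 10 mm black centre dot, flat on the blue staging board; the rightmost (-y end) of the straight row of four, about 92 mm apart. Origin at its centre, on the board's top face, which is 10 mm above the bench (z = 0.010) and on which tubs stand. y axis along the row, x across it. Fixed. The board is 110 mm deep and 500 mm long, with a metal lip 18 mm above the bench along its far (+x) edge, 55 mm beyond the row's centre line.
- red_block: Red end block, 70 x 30 x 30 mm, fixed on the board beyond one end of the row, about 82 mm from the last mark (an identical white block is at the other end; which end is red changes). Origin at the centre of its underside, on the board's top.
- tape: Bystander: loose roll of brown packing tape lying flat, 110 mm in outer diameter, 48 mm high, to one side of the work. Origin at the centre of its underside. (A flat red gift box 154 x 114 mm, 59 mm high, and a hand scanner, up to 34 mm high, also lie at the sides.)
Things that resemble listed ones, but are neither listed nor needed, are in the scene too. What is shaped like the part that bears tub_xl_center but orange or yellow is not meant. What is shaped like the part that bears tub_s_center but purple is not meant.

How it is judged (in metres and radians):
At the end, for the whole second after the job is handed in: Tubs stand upright (within 0.08 rad) on the board, axes within 15 mm of the centres of their marks: smallest on the mark next to the red block, then second smallest, second largest, largest farthest from it; centres within 5 mm of standing height; all released and at rest (((horizontal distance between red_block and mark_a below 0.13 m and horizontal distance between tub_s_center and mark_a below 0.015 m and horizontal distance between tub_m_center and mark_b below 0.015 m and horizontal distance between tub_l_center and mark_c below 0.015 m and horizontal distance between tub_xl_center and mark_d below 0.015 m) or (horizontal distance between red_block and mark_d below 0.13 m and horizontal distance between tub_s_center and mark_d below 0.015 m and horizontal distance between tub_m_center and mark_c below 0.015 m and horizontal distance between tub_l_center and mark_b below 0.015 m and horizontal distance between tub_xl_center and mark_a below 0.015 m)) and height (world z) of tub_s_center between 0.035 and 0.045 m and angle between each of tub_s_center, tub_m_center, tub_l_center, tub_xl_center's own z axis and vertical below 0.08 rad and linear speed of each of tub_s, tub_m, tub_l, tub_xl below 0.02 m/s and contact force between each of tub_s, tub_m, tub_l, tub_xl and the fingers below 0.1 N and height (world z) of tub_m_center between 0.045 and 0.055 m and height (world z) of tub_l_center between 0.055 and 0.065 m and height (world z) of tub_xl_center between 0.065 and 0.075 m); the robot touches nothing.
It fails at once if the smallest tub is tipped by more than 0.6 rad (angle between tub_s_center's own z axis and vertical above 0.6 rad).
It fails at once if the second smallest tub is tipped by more than 0.6 rad (angle between tub_m_center's own z axis and vertical above 0.6 rad).
It fails at once if the second largest tub is tipped by more than 0.6 rad (angle between tub_l_center's own z axis and vertical above 0.6 rad).
It fails at once if the largest tub is tipped by more than 0.6 rad (angle between tub_xl_center's own z axis and vertical above 0.6 rad).
It fails at once if the roll of tape is moved by more than 20 mm (distance of tape from where it was at the start of the episode above 0.02 m).
It also fails if it takes over 120 s, if anything falls off the work surface, if the arm or the gripper's body presses on something with over 40 N, if the wrist force passes 120 N, or if a joint passes its speed limit or range.

ROBOT

A 6-joint arm with a two-finger parallel gripper is mounted at the origin on the work surface. World frame = base frame: x ahead of the robot, y to its left, z up, the work surface at z = 0. Lengths are in m, angles in degrees, forces in N, time in s.
With the tool pointing down it reaches from about 0.375 to 0.9 m from the base axis. Payload 3.1 kg.
Tool frame: the origin (TCP) lies on the centre line of the jaws, within the pads' length; the fingertips stand 25 mm ahead of it and the grasp point (between the pads) lies 6 mm ahead of it; z points along the fingers, y is the line along which they close (so a half turn about z gives the same grasp; the last joint's range is limited). The gripper opens to 87 mm and grips with 3 to 60 N. Pads are 19 mm wide; open, the fingers measure 117 mm over their backs; the gripper's body (75 mm by 190 mm) begins 51 mm behind the grasp point.
Start: joints at [-80.758, 30.224, 82.088, -0, 67.689, -10.227], TCP at [0.208, -0.589, 0.248] pointing down, gripper open.
Joint ranges: [-176.69, 176.69], [-43.24, 126.21], [12.49, 139.97], [-82, 262], [0, 151.66], [-163.58, 163.58]. Speed limits (degrees/s): [159.86, 159.86, 180, 180, 180, 180].

INTERFACE

Orientations are given as a 3x3 rotation matrix whose columns are the frame's x, y, z axes.
In Python, from rig import * gives the robot as it stands.
- The arm moves only by the tool step_arm, never from a script. Its argument "steps" is a list of rows, each a list of 7 numbers: the shift along the tool's x, y, z normalised to -1 to 1, where 1 is 0.3 m, then the turn, a rotation vector about the tool's x, y, z normalised to -1 to 1, where 1 is 45 degrees, then the gripper's target within -1 to 1 (shut at 1, half-way at 0, fully open at -1). A call has 1 to 8 rows; each row is the pose to reach, as a shift and turn from the pose commanded when the call began, along the tool's axes at that moment; what a row does not reach only later rows make up. A row lasts 1/12 s, in which the tool goes at most 41.7 mm and 7.16 degrees, less where a joint would pass 70% of its speed; a pose out of reach is approached as far as the arm can. A call with a number of a shift or a turn outside -1 to 1 is refused whole. A call with a gripper value outside its range is refused whole. The fingers move at their own pace and stop on an object; the grip force is fixed at half the most. Time passes only in rows, so rows that repeat a pose let the fingers close. It gives the time, the measured TCP pose, the force, the opening and the grip force at its end, in the units of the state.
- read_state(): the state, without advancing time (a new reading comes with each control period).
- capture(name): name is "scene" or "top" or "wrist"; returns a dict with "image" (400x640x3 uint8, red, green, blue), "vertical_fov" (degrees; the focal length in pixels is half the picture's height over the tangent of half this angle, whatever the lens; pixels are square), "cx", "cy" (the principal point, pixels), "world_from_camera" (4x4, takes a point from camera to world coordinates); the wrist camera has in their place "T_tool_cam" (4x4, takes a point from camera to tool coordinates, whose origin is the TCP and whose axes are the flange's). Camera axes: x right, y down, z forward; pixel columns grow to the right and rows downward; lengths in m; the calibration is good to about 2 mm. The wrist camera is an equidistant fisheye: a pixel r from the principal point sees the ray r / f radians off the axis. A picture is of the moment at which its call begins: read the wrist's pose just before it. There is no depth.
- hand_in(): hands the job in; it is judged then, once.
The state is a dict: "time_s": time; "joint_positions": joint angles; "qvel": joint speeds; "tau": joint torques, N m; "position": TCP position; "tcp_rot": TCP orientation; "force": force on the tool from outside, world axes, zero at the start; "moment": the same for the moment, N m; "opening": opening from 0.0 (shut) to 1.0 (fully open); "grasp_force": force on a finger pad.
Only numpy, scipy, OpenCV 4.12 (cv2) and the standard library are available. Lean on these libraries where they do the work, as an engineer would, in place of code of your own. Each camera call takes 0.05 s, during which the arm holds its last target. There are 200 camera calls.

## Working session

There is one attempt and no reset: what is moved stays moved. The work goes in short steps, Python scripts to look and compute and a tool call to move; the robot and the scene stay as the last step left them, time stands still between calls to the robot, and variables do not carry over. Pictures are saved under pics/ and viewed, at most 14 in all, crops included, and the job is handed in when it is done.

Besides the shell and the picture viewer there is one more tool, called after "Request:" by a JSON object that holds its "fn" and its "kwargs", one argument or row to a line. step_arm: Moves the arm, as the interface text tells. Scaled input: -1 to 1 covers 0.3 m each way for a shift and 45 degrees each way for a turn. Its arguments: {"type":"object","properties":{"steps":{"type":"array"}},"required":["steps"]}

```bash
mkdir -p pics; python3 - <<'E'
from rig import *
import cv2
for n in ("scene","top"):
    c=capture(n); cv2.imwrite(f"pics/{n}0.png",c["image"][:,:,::-1]); print(n,c["vertical_fov"],c["cx"],c["cy"],c["world_from_camera"].round(3).tolist())
s=read_state(); print(s["time_s"],s["position"],s["tcp_rot"],s["opening"])
E
```

```text
scene 48.512260986530805 314.7337357247546 206.47795355972113 [[-0.48, 0.62, -0.621, 1.27], [0.877, 0.341, -0.338, 0.416], [0.003, -0.707, -0.707, 0.903], [0.0, 0.0, 0.0, 1.0]]
top 43.53298122823942 320.2795600802053 198.1447590615299 [[-0.021, -0.98, 0.196, 0.189], [-1.0, 0.023, 0.005, -0.002], [-0.009, -0.196, -0.981, 1.74], [0.0, 0.0, 0.0, 1.0]]
0.1 [ 0.20823812 -0.58865108  0.24668474] [[ 9.42816841e-01  3.33311132e-01 -3.05173474e-04]
 [ 3.33311102e-01 -9.42815041e-01  1.87290131e-03]
 [ 3.36536713e-04 -1.86752060e-03 -9.99998200e-01]] 1.000639800053156
```

View pics/top0.png

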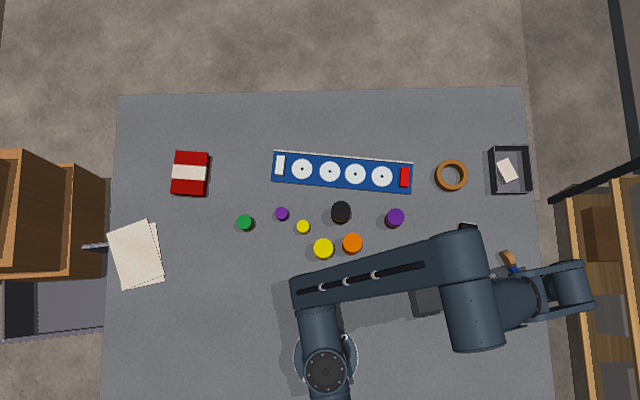

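View pics/scene0.png

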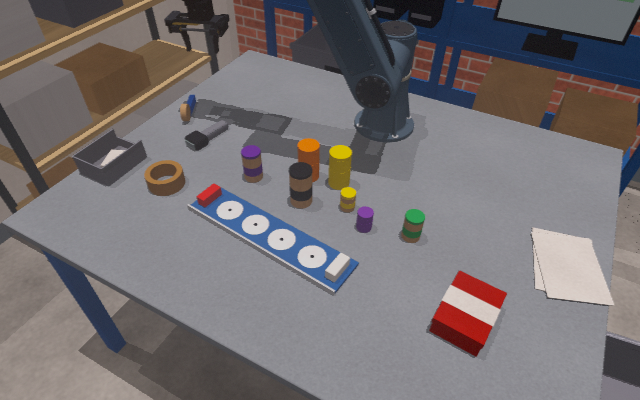

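```bash
cat > h.py <<'E'
from rig import *
import cv2, numpy as np
def ray(c,u,v):
    f=c["image"].shape[0]/2/np.tan(np.radians(c["vertical_fov"])/2); T=np.array(c["world_from_camera"])
    d=np.stack([(np.atleast_1d(u)-c["cx"])/f,(np.atleast_1d(v)-c["cy"])/f,np.ones(np.size(u))],-1)@T[:3,:3].T
    return T[:3,3],d
def plane(c,u,v,z):
    o,d=ray(c,u,v); return (o+d*((z-o[2])/d[:,2])[:,None])[:,:2]
HSV=dict(yellow=((22,150,90),(34,255,255)),green=((45,120,50),(80,255,255)),purple=((128,80,40),(155,255,255)),
 black=((0,0,0),(179,90,60)),orange=((8,200,120),(18,255,255)),white=((0,0,190),(179,40,255)),red=((0,180,90),(6,255,255)),tape=((8,100,60),(20,220,230)))
def blobs(img,col,box,amin=30):
    x0,y0,x1,y1=box; m=cv2.inRange(cv2.cvtColor(img,cv2.COLOR_RGB2HSV),*map(np.array,HSV[col]))
    k=np.zeros_like(m); k[y0:y1,x0:x1]=m[y0:y1,x0:x1]
    cs,_=cv2.findContours(k,cv2.RETR_EXTERNAL,cv2.CHAIN_APPROX_NONE)
    return sorted([c for c in cs if cv2.contourArea(c)>amin],key=cv2.contourArea,reverse=True)
E
python3 - <<'E'
from h import *
c=capture("top")
def lid(col,box,h):
    for b in blobs(c["image"],col,box):
        (u,v),r=cv2.minEnclosingCircle(b); p=plane(c,*b[:,0,:].T.astype(float),h)
        # far (+x) edge and sides belong to the lid's top rim
        print(col,round(u,1),round(v,1),"A",cv2.contourArea(b),"ctr",plane(c,u,v,h).round(4)[0],"y",p[:,1].min().round(3),p[:,1].max().round(3),"x",p[:,0].min().round(3),p[:,0].max().round(3))
lid("green",(230,205,260,240),.08); lid("purple",(270,200,295,225),.06); lid("yellow",(292,215,315,237),.06)
lid("black",(325,195,357,228),.12); lid("yellow",(308,232,337,262),.12); lid("orange",(338,228,366,258),.12); lid("purple",(380,203,410,233),.10)
lid("white",(270,150,415,195),.01); lid("red",(395,160,415,192),.04)
E
```

```text
green 243.6 221.5 A 153.0 ctr [0.4472 0.2648] y 0.24 0.287 x 0.422 0.473
purple 281.4 213.4 A 133.0 ctr [0.4752 0.1396] y 0.117 0.161 x 0.452 0.498
yellow 302.3 226.0 A 112.0 ctr [0.4304 0.069 ] y 0.05 0.087 x 0.41 0.451
black 341.0 211.9 A 271.5 ctr [ 0.4655 -0.0609] y -0.091 -0.028 x 0.432 0.502
yellow 323.0 248.6 A 296.0 ctr [0.3465 0.0006] y -0.032 0.03 x 0.313 0.381
orange 351.9 242.5 A 276.0 ctr [ 0.3644 -0.0935] y -0.123 -0.061 x 0.333 0.395
purple 395.4 216.6 A 219.0 ctr [ 0.4491 -0.2412] y -0.27 -0.213 x 0.421 0.478
white 355.1 173.2 A 285.5 ctr [ 0.6227 -0.1191] y -0.154 -0.083 x 0.587 0.657
white 329.5 171.0 A 284.0 ctr [ 0.6327 -0.0285] y -0.063 0.006 x 0.596 0.666
white 381.6 175.9 A 282.5 ctr [ 0.6105 -0.2129] y -0.247 -0.179 x 0.577 0.644
white 301.7 168.5 A 281.0 ctr [0.6444 0.0705] y 0.037 0.105 x 0.609 0.68
white 279.5 164.5 A 115.0 ctr [0.661  0.1495] y 0.133 0.166 x 0.626 0.693
red 404.0 176.5 A 125.0 ctr [ 0.5992 -0.2871] y -0.303 -0.272 x 0.565 0.634
```

```bash
cat >> h.py <<'E'
def go(x,y,z,th):
    s=read_state(); R=np.array(s["tcp_rot"]); d=R.T@(np.array([x,y,z])-s["position"])
    t0=np.degrees(np.arctan2(R[1,0],R[0,0])); print("t",round(s["time_s"],2),"pos",np.round(s["position"],4),"th",t0.round(1),"F",np.round(s["force"],1),"open",round(s["opening"],3),"grip",round(s["grasp_force"],1))
    print("shift",(d/.3).round(3),"turn z",round(-(th-t0)/45,3), "mm",(d*1e3).round(0))
def wplane(c,s,u,v,z):
    f=c["image"].shape[0]/2/np.tan(np.radians(c["vertical_fov"])/2)
    a=np.stack([np.atleast_1d(u)-c["cx"],np.atleast_1d(v)-c["cy"]],-1).astype(float); r=np.linalg.norm(a,axis=1)+1e-9; w=r/f
    d=np.c_[a/r[:,None]*np.sin(w)[:,None],np.cos(w)]; T=np.array(c["T_tool_cam"]); R=np.array(s["tcp_rot"])
    o=s["position"]+R@T[:3,3]; d=d@T[:3,:3].T@R.T
    return (o+d*((z-o[2])/d[:,2])[:,None])[:,:2]
def wlook(name):
    s=read_state(); c=capture("wrist"); cv2.imwrite(f"pics/{name}.png",c["image"][:,:,::-1]); return s,c
E
python3 -c "
from h import *
go(.449,-.241,.25,83)"
```

```text
t 0.15 pos [ 0.2083 -0.5887  0.2468] th 19.5 F [-0.1 -1.1  0. ] open 0.999 grip 0.0
shift [ 1.143 -0.825 -0.009] turn z -1.412 mm [ 343. -248.   -3.]
```

Request:
{"fn": "step_arm", "kwargs": {
  "steps": [
    [0.6,-0.43,0,0,0,-0.8,-1],
    [0.6,-0.43,0,0,0,-0.8,-1],
    [0.6,-0.43,0,0,0,-0.8,-1],
    [0.6,-0.43,0,0,0,-0.8,-1],
    [0.6,-0.43,0,0,0,-0.8,-1],
    [0.6,-0.43,0,0,0,-0.8,-1],
    [0.6,-0.43,0,0,0,-0.8,-1]
  ]
}}

```text
time_s: 0.73
position: [0.3364, -0.4039, 0.2474]
tcp_rot: [[0.564, 0.826, -0.0], [0.826, -0.564, 0.002], [0.002, -0.002, -1.0]]
force: [1.0, -0.6, -0.1]
opening: 1.0
grasp_force: 0.0
```

```bash
python3 -c "
from h import *
go(.449,-.241,.25,83)"
```

```text
t 0.73 pos [ 0.3364 -0.4039  0.2474] th 55.7 F [ 1.  -0.6 -0.1] open 1.0 grip 0.0
shift [ 0.66   0.004 -0.008] turn z -0.607 mm [198.   1.  -2.]
```

Request:
{"fn": "step_arm", "kwargs": {
  "steps": [
    [0.66,0,0,0,0,-0.6,-1],
    [0.66,0,0,0,0,-0.6,-1],
    [0.66,0,0,0,0,-0.6,-1],
    [0.66,0,0,0,0,-0.6,-1],
    [0.66,0,0,0,0,-0.6,-1],
    [0.66,0,0,0,0,-0.6,-1],
    [0.66,0,0,0,0,-0.6,-1],
    [0.66,0,0,0,0,-0.6,-1]
  ]
}}

```text
time_s: 1.4
position: [0.4472, -0.246, 0.2475]
tcp_rot: [[0.132, 0.991, -0.0], [0.991, -0.132, -0.001], [-0.001, 0.0, -1.0]]
force: [-0.3, -1.3, -0.6]
opening: 1.002
grasp_force: 0.0
```

```bash
python3 - <<'E'
from h import *
go(.449,-.241,.25,83)
s,c=wlook("w1"); print(c["vertical_fov"],c["cx"],c["cy"],np.round(c["T_tool_cam"],3).tolist())
E
```

```text
t 1.4 pos [ 0.4472 -0.246   0.2475] th 82.4 F [-0.3 -1.3 -0.6] open 1.002 grip 0.0
shift [ 0.017  0.004 -0.008] turn z -0.013 mm [ 5.  1. -2.]
65.70646984690485 318.85787150630983 198.9659733640768 [[0.001, -0.962, -0.271, 0.074], [1.0, 0.0, 0.001, -0.0], [-0.001, -0.271, 0.962, -0.137], [0.0, 0.0, 0.0, 1.0]]
```

View pics/w1.png

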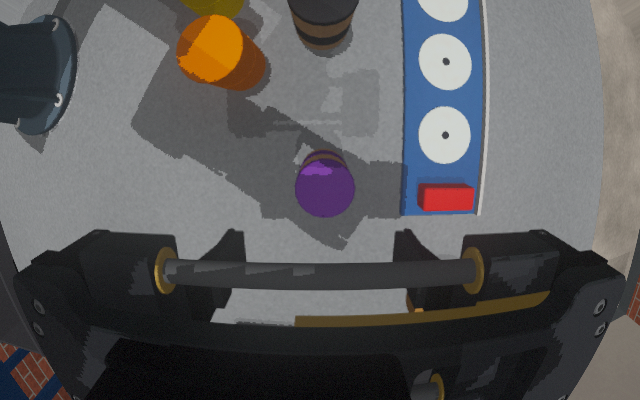

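```bash
cat >> h.py <<'E'
def wfind(s,c,col,box,z,amin=200):
    for b in blobs(c["image"],col,box,amin):
        p=wplane(c,s,b[:,0,0],b[:,0,1],z); (x,y),r=cv2.minEnclosingCircle((p*1000).astype(np.float32)); e=cv2.fitEllipse((p*1000).astype(np.float32))
        print(col,b[:,0].mean(0).round(),"enc",np.round([x,y],1),"r",round(r,1),"ell",np.round(e[0],1),np.round(e[1],1))
E
python3 - <<'E'
from h import *
s,c=wlook("w1b")
wfind(s,c,"purple",(270,160,380,230),.1); wfind(s,c,"white",(400,0,490,220),.01); wfind(s,c,"red",(400,150,490,220),.04)
E
```

```text
purple [325. 188.] enc [ 453.4 -242.5] r 29.0 ell [ 453.2 -242.7] [55.9 56.4]
white [444. 134.] enc [ 613.8 -214.4] r 36.9 ell [ 613.9 -214.3] [71.7 72.2]
white [445.  61.] enc [ 625.2 -119.9] r 36.8 ell [ 625.3 -119.9] [71.8 72.1]
white [444.   7.] enc [636.7 -37.2] r 35.4 ell [637.1 -48.3] [30.5 74.9]
red [448. 198.] enc [ 603.  -290.8] r 35.3 ell [ 603.2 -289.9] [29.1 82.9]
```

```bash
python3 -c "
from h import *
go(.4532,-.2425,.07,83)"
```

```text
t 1.5 pos [ 0.4468 -0.2463  0.2475] th 82.3 F [-1.3  0.1  0. ] open 1.002 grip 0.0
shift [0.016 0.019 0.592] turn z -0.015 mm [  5.   6. 177.]
```

Request:
{"fn": "step_arm", "kwargs": {
  "steps": [
    [0.016,0.019,0.1,0,0,0,-1],
    [0.016,0.019,0.22,0,0,0,-1],
    [0.016,0.019,0.34,0,0,0,-1],
    [0.016,0.019,0.46,0,0,0,-1],
    [0.016,0.019,0.54,0,0,0,-1],
    [0.016,0.019,0.59,0,0,0,-1],
    [0.016,0.019,0.59,0,0,0,-1]
  ]
}}

```text
time_s: 2.08
position: [0.4513, -0.2409, 0.0674]
tcp_rot: [[0.134, 0.991, -0.005], [0.991, -0.134, 0.004], [0.003, -0.006, -1.0]]
force: [0.1, -1.1, -0.1]
opening: 0.998
grasp_force: 0.0
```

Request:
{"fn": "step_arm", "kwargs": {
  "steps": [
    [0,0,0,0,0,0,1],
    [0,0,0,0,0,0,1],
    [0,0,0,0,0,0,1],
    [0,0,0,0,0,0,1],
    [0,0,0,0,0,0,1],
    [0,0,0,0,0,0,1],
    [0,0,0,0,0,0,1],
    [0,0,0,0,0,0,1]
  ]
}}

```text
time_s: 2.75
position: [0.4539, -0.2408, 0.0715]
tcp_rot: [[0.131, 0.991, 0.001], [0.991, -0.131, -0.001], [-0.001, 0.001, -1.0]]
force: [-1.6, -0.3, 6.2]
opening: 0.658
grasp_force: 30.0
```

```bash
python3 -c "
from h import *
go(.62,-.16,.22,83)"
```

```text
t 2.75 pos [ 0.4539 -0.2408  0.0715] th 82.5 F [-1.6 -0.3  6.2] open 0.658 grip 30.0
shift [ 0.339  0.514 -0.495] turn z -0.011 mm [ 102.  154. -148.]
```

Request:
{"fn": "step_arm", "kwargs": {
  "steps": [
    [0,0,-0.1,0,0,0,1],
    [0,0,-0.22,0,0,0,1],
    [0,0,-0.34,0,0,0,1],
    [0.06,0.1,-0.45,0,0,0,1],
    [0.13,0.2,-0.5,0,0,0,1],
    [0.2,0.3,-0.5,0,0,0,1],
    [0.27,0.41,-0.5,0,0,0,1],
    [0.34,0.51,-0.5,0,0,0,1]
  ]
}}

```text
time_s: 3.42
position: [0.6203, -0.1582, 0.2213]
tcp_rot: [[0.131, 0.991, 0.001], [0.991, -0.131, -0.001], [-0.0, 0.002, -1.0]]
force: [0.7, -1.0, -1.1]
opening: 0.661
grasp_force: 30.0
```

```bash
python3 - <<'E'
from h import *
go(.636,-.028,.085,83)
s,c=wlook("w2")
wfind(s,c,"white",(100,0,600,250),.01,300)
E
```

```text
t 3.42 pos [ 0.6203 -0.1582  0.2213] th 82.5 F [ 0.7 -1.  -1.1] open 0.661 grip 30.0
shift [ 0.437 -0.006  0.454] turn z -0.011 mm [131.  -2. 136.]
white [318.  65.] enc [636.7 -28.9] r 37.2 ell [636.7 -29. ] [72.8 73.2]
white [321. 136.] enc [ 626.5 -118.5] r 36.8 ell [ 629.9 -108.2] [45.7 76.6]
white [371.  82.] enc [694.9 -52.7] r 96.6 ell [696.5 -27.8] [  4.2 263. ]
white [317.   4.] enc [645.5  49.4] r 29.9 ell [644.8  42.8] [15.6 64.2]
```

View pics/w2.png

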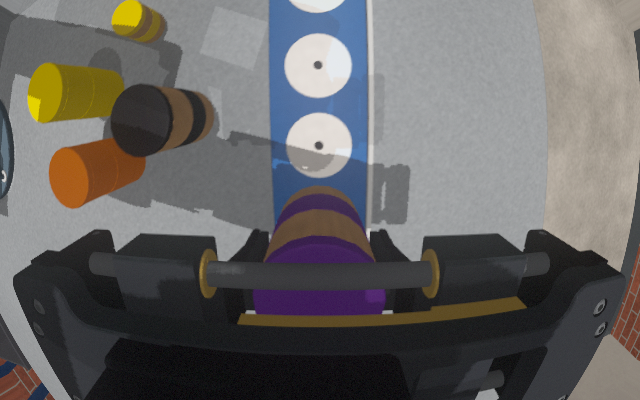

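Request:
{"fn": "step_arm", "kwargs": {
  "steps": [
    [0.13,0,0,0,0,0,1],
    [0.25,0,0,0,0,0,1],
    [0.37,0,0,0,0,0,1],
    [0.44,-0.005,0.05,0,0,0,1],
    [0.44,-0.005,0.15,0,0,0,1],
    [0.44,-0.005,0.27,0,0,0,1],
    [0.44,-0.005,0.37,0,0,0,1],
    [0.44,-0.005,0.37,0,0,0,1]
  ]
}}

```text
time_s: 4.13
position: [0.6289, -0.0269, 0.1028]
tcp_rot: [[0.13, 0.991, -0.014], [0.991, -0.13, 0.003], [0.001, -0.015, -1.0]]
force: [-1.9, 0.1, -2.0]
opening: 0.664
grasp_force: 30.0
```

```bash
python3 -c "
from h import *
go(.637,-.0275,.0825,83)"
```

```text
t 4.13 pos [ 0.6289 -0.0269  0.1028] th 82.5 F [-1.9  0.1 -2. ] open 0.664 grip 30.0
shift [0.001 0.028 0.067] turn z -0.011 mm [ 0.  8. 20.]
```

Request:
{"fn": "step_arm", "kwargs": {
  "steps": [
    [0,0,0,0,0,0,1],
    [0,0,0,0,0,0,1],
    [0,0,0,0,0,0,1]
  ]
}}

```text
time_s: 4.38
position: [0.6361, -0.0289, 0.1119]
tcp_rot: [[0.131, 0.991, 0.005], [0.991, -0.131, -0.001], [-0.0, 0.005, -1.0]]
force: [0.5, 0.1, -0.9]
opening: 0.659
grasp_force: 30.0
```

```bash
python3 -c "
from h import *
go(.637,-.0275,.0825,83)"
```

```text
t 4.38 pos [ 0.6361 -0.0289  0.1119] th 82.5 F [ 0.5  0.1 -0.9] open 0.659 grip 30.0
shift [0.005 0.002 0.098] turn z -0.012 mm [ 2.  1. 29.]
```

Request:
{"fn": "step_arm", "kwargs": {
  "steps": [
    [0.005,0,0.03,0,0,0,1],
    [0.005,0,0.06,0,0,0,1],
    [0.005,0,0.08,0,0,0,1],
    [0.005,0,0.09,0,0,0,1],
    [0.005,0,0.095,0,0,0,1],
    [0.005,0,0.097,0,0,0,1],
    [0.005,0,0.097,0,0,0,1],
    [0.005,0,0.097,0,0,0,1]
  ]
}}

```text
time_s: 5.05
position: [0.6338, -0.0267, 0.0816]
tcp_rot: [[0.131, 0.991, -0.002], [0.991, -0.131, 0.0], [0.0, -0.002, -1.0]]
force: [-2.3, 0.5, 7.0]
opening: 0.659
grasp_force: 30.0
```

Request:
{"fn": "step_arm", "kwargs": {
  "steps": [
    [0,0,0,0,0,0,1],
    [0,0,0,0,0,0,1],
    [0,0,0,0,0,0,1]
  ]
}}

```text
time_s: 5.3
position: [0.6338, -0.0267, 0.0816]
tcp_rot: [[0.131, 0.991, -0.002], [0.991, -0.131, 0.0], [0.0, -0.002, -1.0]]
force: [-3.0, 1.4, 6.6]
opening: 0.662
grasp_force: 30.0
```

Request:
{"fn": "step_arm", "kwargs": {
  "steps": [
    [0,0,0,0,0,0,-1],
    [0,0,0,0,0,0,-1],
    [0,0,0,0,0,0,-1],
    [0,0,0,0,0,0,-1],
    [0,0,0,0,0,0,-1],
    [0,0,0,0,0,0,-1]
  ]
}}

```text
time_s: 5.8
position: [0.6347, -0.0269, 0.0802]
tcp_rot: [[0.131, 0.991, -0.0], [0.991, -0.131, 0.0], [0.0, -0.0, -1.0]]
force: [0.3, -0.5, 0.6]
opening: 0.974
grasp_force: 0.0
```

Request:
{"fn": "step_arm", "kwargs": {
  "steps": [
    [0,0,-0.05,0,0,0,-1],
    [0,0,-0.12,0,0,0,-1],
    [0,0,-0.25,0,0,0,-1],
    [0,0,-0.38,0,0,0,-1],
    [0,0,-0.5,0,0,0,-1],
    [0,0,-0.57,0,0,0,-1],
    [0,0,-0.57,0,0,0,-1]
  ]
}}

```text
time_s: 6.38
position: [0.638, -0.0275, 0.2579]
tcp_rot: [[0.131, 0.991, 0.012], [0.991, -0.131, -0.003], [-0.001, 0.012, -1.0]]
force: [0.7, -0.4, 1.1]
opening: 0.999
grasp_force: 0.0
```

```bash
python3 - <<'E'
from h import *
go(.4655,-.13,.25,83)
s,c=wlook("w3")
wfind(s,c,"purple",(100,0,600,240),.11,300);wfind(s,c,"white",(100,0,600,250),.01,300)
c=capture("top"); b=blobs(c["image"],"purple",(315,150,345,185))
for q in b:
  (u,v),r=cv2.minEnclosingCircle(q); print("top",plane(c,u,v,.11),cv2.contourArea(q))
E
```

```text
t 6.38 pos [ 0.638  -0.0275  0.2579] th 82.5 F [ 0.7 -0.4  1.1] open 0.999 grip 0.0
shift [-0.414 -0.525  0.02 ] turn z -0.012 mm [-124. -158.    6.]
purple [312. 193.] enc [633.6 -28.1] r 28.7 ell [633.5 -28.2] [55.6 56.2]
purple [172.  64.] enc [515.1 120.1] r 28.0 ell [514.8 121.3] [35.1 57.4]
white [314.  95.] enc [647.6  69.4] r 36.7 ell [647.7  69.4] [71.2 72.1]
white [313.  29.] enc [658.2 154.5] r 38.1 ell [660.  154.1] [31.1 91.3]
```

Request:
{"fn": "step_arm", "kwargs": {
  "steps": [
    [-0.05,-0.12,0,0,0,0,-1],
    [-0.08,-0.24,0,0,0,0,-1],
    [-0.1,-0.36,0,0,0,0,-1],
    [-0.15,-0.46,0,0,0,0,-1],
    [-0.18,-0.53,0,0,0,0,-1],
    [-0.19,-0.54,0,0,0,0,-1],
    [-0.19,-0.54,0,0,0,0,-1],
    [-0.19,-0.54,0,0,0,0,-1]
  ]
}}

```text
time_s: 7.15
position: [0.4672, -0.0623, 0.2507]
tcp_rot: [[0.132, 0.991, -0.0], [0.991, -0.132, 0.001], [0.0, -0.0, -1.0]]
force: [-0.4, -0.2, 0.3]
opening: 1.005
grasp_force: 0.0
```

```bash
python3 - <<'E'
from h import *
go(.468,-.062,.095,83)
s,c=wlook("w4")
wfind(s,c,"black",(240,100,400,240),.12,500); wfind(s,c,"yellow",(0,0,640,240),.06,200); wfind(s,c,"yellow",(0,0,640,240),.12,200)
wfind(s,c,"orange",(0,0,640,290),.12,200)
E
```

```text
t 7.15 pos [ 0.4672 -0.0623  0.2507] th 82.4 F [-0.4 -0.2  0.3] open 1.005 grip 0.0
shift [0.001 0.003 0.519] turn z -0.013 mm [  0.   1. 156.]
black [327. 194.] enc [475.2 -60.8] r 32.3 ell [475.2 -60.7] [62.5 63.6]
yellow [201. 145.] enc [342.4  -2. ] r 55.7 ell [339.3  -2.4] [ 74.5 112.4]
yellow [272.  69.] enc [435.4  66.3] r 21.8 ell [435.2  66.2] [42.  42.5]
yellow [201. 145.] enc [367.    0.5] r 45.5 ell [3.645e+02 1.000e-01] [60.9 91.8]
yellow [272.  69.] enc [443.   56.3] r 17.8 ell [442.8  56.2] [34.3 34.7]
orange [228. 236.] enc [370.  -95.7] r 31.9 ell [370.  -92.7] [54.3 60.2]
```

View pics/w4.png

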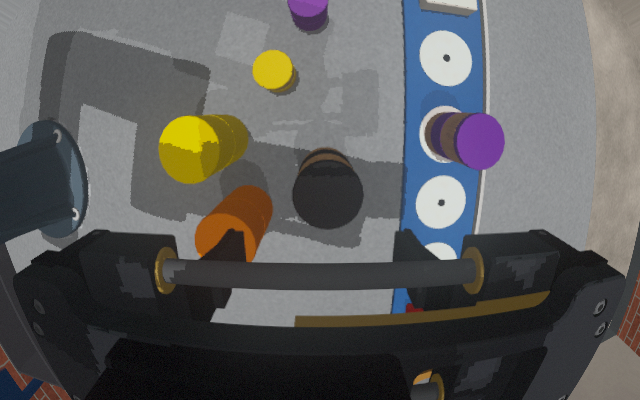

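Request:
{"fn": "step_arm", "kwargs": {
  "steps": [
    [0.006,0.026,0.06,0,0,0,-1],
    [0.006,0.026,0.14,0,0,0,-1],
    [0.006,0.026,0.24,0,0,0,-1],
    [0.006,0.026,0.34,0,0,0,-1],
    [0.006,0.026,0.43,0,0,0,-1],
    [0.006,0.026,0.49,0,0,0,-1],
    [0.006,0.026,0.515,0,0,0,-1],
    [0.006,0.026,0.515,0,0,0,-1]
  ]
}}

```text
time_s: 7.87
position: [0.4746, -0.0609, 0.0948]
tcp_rot: [[0.13, 0.991, -0.003], [0.991, -0.13, 0.001], [0.001, -0.003, -1.0]]
force: [0.2, -0.2, -0.4]
opening: 1.003
grasp_force: 0.0
```

Request:
{"fn": "step_arm", "kwargs": {
  "steps": [
    [0,0,0,0,0,0,-1],
    [0,0,0,0,0,0,1],
    [0,0,0,0,0,0,1],
    [0,0,0,0,0,0,1],
    [0,0,0,0,0,0,1],
    [0,0,0,0,0,0,1],
    [0,0,0,0,0,0,1],
    [0,0,0,0,0,0,1]
  ]
}}

```text
time_s: 8.53
position: [0.475, -0.0616, 0.0977]
tcp_rot: [[0.131, 0.991, 0.001], [0.991, -0.131, -0.0], [-0.0, 0.002, -1.0]]
force: [0.9, -0.2, 5.9]
opening: 0.744
grasp_force: 30.0
```

```bash
python3 - <<'E'
from h import *
go(.647,.069,.25,83)
E
```

```text
t 8.53 pos [ 0.475  -0.0616  0.0977] th 82.5 F [ 0.9 -0.2  5.9] open 0.744 grip 30.0
shift [ 0.506  0.512 -0.507] turn z -0.012 mm [ 152.  154. -152.]
```

Request:
{"fn": "step_arm", "kwargs": {
  "steps": [
    [0,0,-0.06,0,0,0,1],
    [0,0,-0.16,0,0,0,1],
    [0,0,-0.28,0,0,0,1],
    [0.04,0,-0.38,0,0,0,1],
    [0.12,0.05,-0.42,0,0,0,1],
    [0.21,0.13,-0.42,0,0,0,1],
    [0.3,0.22,-0.42,0,0,0,1],
    [0.39,0.31,-0.42,0,0,0,1]
  ]
}}

```text
time_s: 9.2
position: [0.5822, 0.0436, 0.2232]
tcp_rot: [[0.131, 0.991, -0.001], [0.991, -0.131, -0.0], [-0.0, -0.001, -1.0]]
force: [0.9, -0.9, -2.1]
opening: 0.741
grasp_force: 30.0
```

```bash
python3 - <<'E'
from h import *
go(.647,.069,.130,83)
E
```

```text
t 9.2 pos [0.5822 0.0436 0.2232] th 82.4 F [ 0.9 -0.9 -2.1] open 0.741 grip 30.0
shift [0.112 0.203 0.31 ] turn z -0.012 mm [34. 61. 93.]
```

Request:
{"fn": "step_arm", "kwargs": {
  "steps": [
    [0.06,0.1,0,0,0,0,1],
    [0.11,0.18,0,0,0,0,1],
    [0.112,0.203,0.06,0,0,0,1],
    [0.112,0.203,0.16,0,0,0,1],
    [0.112,0.203,0.26,0,0,0,1],
    [0.112,0.203,0.31,0,0,0,1],
    [0.112,0.203,0.31,0,0,0,1],
    [0.112,0.203,0.31,0,0,0,1]
  ]
}}

```text
time_s: 9.87
position: [0.6456, 0.0678, 0.1283]
tcp_rot: [[0.131, 0.991, -0.004], [0.991, -0.131, 0.0], [-0.0, -0.004, -1.0]]
force: [0.6, 0.1, -1.7]
opening: 0.739
grasp_force: 30.0
```

```bash
python3 - <<'E'
from h import *
go(.6475,.0695,.1075,83)
E
```

```text
t 9.87 pos [0.6456 0.0678 0.1283] th 82.5 F [ 0.6  0.1 -1.7] open 0.739 grip 30.0
shift [0.007 0.006 0.069] turn z -0.012 mm [ 2.  2. 21.]
```

Request:
{"fn": "step_arm", "kwargs": {
  "steps": [
    [0.007,0.01,0.02,0,0,0,1],
    [0.007,0.01,0.04,0,0,0,1],
    [0.007,0.01,0.055,0,0,0,1],
    [0.007,0.01,0.065,0,0,0,1],
    [0.007,0.01,0.07,0,0,0,1],
    [0.007,0.01,0.072,0,0,0,1],
    [0.007,0.01,0.072,0,0,0,1],
    [0.007,0.01,0.072,0,0,0,1]
  ]
}}

```text
time_s: 10.53
position: [0.6502, 0.0694, 0.1086]
tcp_rot: [[0.131, 0.991, 0.0], [0.991, -0.131, -0.0], [0.0, 0.0, -1.0]]
force: [0.8, -0.7, -2.6]
opening: 0.738
grasp_force: 30.0
```

Request:
{"fn": "step_arm", "kwargs": {
  "steps": [
    [0,-0.006,0.005,0,0,0,1],
    [0,-0.006,0.01,0,0,0,1],
    [0,-0.006,0.012,0,0,0,1],
    [0,-0.006,0.012,0,0,0,1]
  ]
}}

```text
time_s: 10.87
position: [0.6496, 0.0696, 0.1078]
tcp_rot: [[0.131, 0.991, 0.004], [0.991, -0.131, -0.0], [0.0, 0.004, -1.0]]
force: [-1.0, -0.8, 10.7]
opening: 0.743
grasp_force: 30.0
```

Contact; release and retreat, then head towards s.

Request:
{"fn": "step_arm", "kwargs": {
  "steps": [
    [0,0,0,0,0,0,-1],
    [0,0,0,0,0,0,-1],
    [0,0,0,0,0,0,-1],
    [0,0,0,0,0,0,-1],
    [0,0,0,0,0,0,-1],
    [0,0,0,0,0,0,-1]
  ]
}}

```text
time_s: 11.37
position: [0.6481, 0.0697, 0.1044]
tcp_rot: [[0.131, 0.991, -0.001], [0.991, -0.131, 0.0], [-0.0, -0.001, -1.0]]
force: [-0.5, -0.3, 0.4]
opening: 0.986
grasp_force: 0.0
```

Request:
{"fn": "step_arm", "kwargs": {
  "steps": [
    [0,0,-0.05,0,0,0,-1],
    [0,0,-0.12,0,0,0,-1],
    [0,0,-0.25,0,0,0,-1],
    [0,0,-0.38,0,0,0,-1],
    [0,0,-0.47,0,0,0,-1],
    [0,0,-0.47,0,0,0,-1],
    [0,0,-0.47,0,0,0,-1]
  ]
}}

```text
time_s: 11.95
position: [0.6493, 0.0696, 0.2479]
tcp_rot: [[0.131, 0.991, 0.005], [0.991, -0.131, -0.0], [0.0, 0.005, -1.0]]
force: [-0.4, 0.5, -0.6]
opening: 0.996
grasp_force: 0.0
```

```bash
python3 - <<'E'
from h import *
go(.4355,.0665,.25,65)
s,c=wlook("w5")
wfind(s,c,"black",(240,100,400,240),.13,500)
E
```

```text
t 11.95 pos [0.6493 0.0696 0.2479] th 82.5 F [-0.4  0.5 -0.6] open 0.996 grip 0.0
shift [-0.104 -0.705 -0.01 ] turn z 0.388 mm [ -31. -212.   -3.]
black [318. 200.] enc [650.  70.] r 32.6 ell [649.8  70.3] [62.3 63.9]
```

Request:
{"fn": "step_arm", "kwargs": {
  "steps": [
    [-0.01,-0.12,0,0,0,0.1,-1],
    [-0.03,-0.24,0,0,0,0.2,-1],
    [-0.05,-0.36,0,0,0,0.3,-1],
    [-0.07,-0.48,0,0,0,0.38,-1],
    [-0.09,-0.6,0,0,0,0.38,-1],
    [-0.1,-0.69,0,0,0,0.38,-1],
    [-0.1,-0.705,0,0,0,0.38,-1],
    [-0.1,-0.705,0,0,0,0.38,-1]
  ]
}}

```text
time_s: 12.67
position: [0.4315, 0.068, 0.2443]
tcp_rot: [[0.417, 0.909, -0.005], [0.909, -0.417, 0.001], [-0.002, -0.005, -1.0]]
force: [0.7, 0.1, 0.4]
opening: 0.997
grasp_force: 0.0
```

```bash
python3 - <<'E'
from h import *
s,c=wlook("w6")
go(.4355,.0665,.046,65)
wfind(s,c,"yellow",(200,60,420,260),.06,200)
E
```

```text
t 12.72 pos [0.4341 0.0677 0.2448] th 65.4 F [ 0.7  0.4 -0.2] open 1.0 grip 0.0
shift [-0.001  0.007  0.663] turn z 0.008 mm [ -0.   2. 199.]
yellow [285. 245.] enc [361.9  17.9] r 34.6 ell [367.5  20.7] [48.7 66.3]
yellow [323. 182.] enc [435.9  67.7] r 22.2 ell [435.2  67.6] [41.6 42.8]
```

View pics/w6.png

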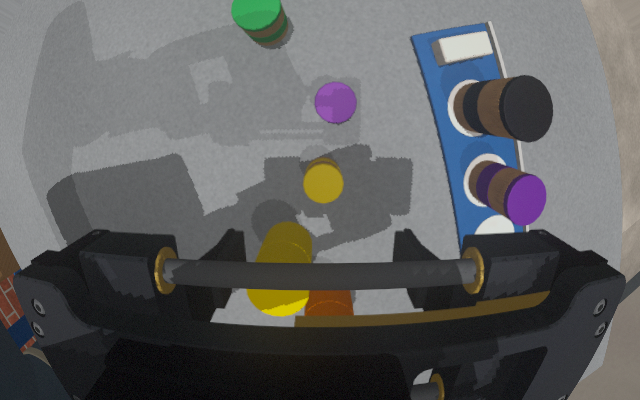

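Request:
{"fn": "step_arm", "kwargs": {
  "steps": [
    [0,0.005,0.08,0,0,0,-1],
    [0,0.005,0.2,0,0,0,-1],
    [0,0.005,0.32,0,0,0,-1],
    [0,0.005,0.43,0,0,0,-1],
    [0,0.005,0.53,0,0,0,-1],
    [0,0.005,0.61,0,0,0,-1],
    [0,0.005,0.65,0,0,0,-1],
    [0,0.005,0.655,0,0,0,-1]
  ]
}}

```text
time_s: 13.38
position: [0.4365, 0.0668, 0.0457]
tcp_rot: [[0.417, 0.909, -0.004], [0.909, -0.417, 0.0], [-0.001, -0.004, -1.0]]
force: [0.1, 0.5, 0.2]
opening: 0.997
grasp_force: 0.0
```

Request:
{"fn": "step_arm", "kwargs": {
  "steps": [
    [0,0,0,0,0,0,1],
    [0,0,0,0,0,0,1],
    [0,0,0,0,0,0,1],
    [0,0,0,0,0,0,1],
    [0,0,0,0,0,0,1],
    [0,0,0,0,0,0,1],
    [0,0,0,0,0,0,1],
    [0,0,0,0,0,0,1]
  ]
}}

```text
time_s: 14.05
position: [0.4361, 0.067, 0.0496]
tcp_rot: [[0.417, 0.909, 0.001], [0.909, -0.417, -0.0], [0.0, 0.001, -1.0]]
force: [0.4, 0.1, 4.3]
opening: 0.499
grasp_force: 30.0
```

Request:
{"fn": "step_arm", "kwargs": {
  "steps": [
    [0,0,-0.06,0,0,0,1],
    [0,0,-0.16,0,0,0,1],
    [0,0,-0.28,0,0,0,1],
    [0,0,-0.4,0,0,0,1],
    [0,0,-0.5,0,0,-0.1,1],
    [0,0,-0.55,0,0,-0.25,1],
    [0,0,-0.55,0,0,-0.38,1],
    [0,0,-0.55,0,0,-0.39,1]
  ]
}}

```text
time_s: 14.72
position: [0.4364, 0.067, 0.2156]
tcp_rot: [[0.121, 0.993, 0.003], [0.993, -0.121, -0.0], [0.0, 0.003, -1.0]]
force: [-0.7, -0.2, -1.0]
opening: 0.497
grasp_force: 30.0
```

```bash
python3 - <<'E'
from h import *
go(.56,-.215,.21,83)
go(.6138,-.2143,.21,83)
E
```

```text
t 14.72 pos [0.4364 0.067  0.2156] th 83.0 F [-0.7 -0.2 -1. ] open 0.497 grip 30.0
shift [-0.883  0.523  0.02 ] turn z 0.001 mm [-265.  157.    6.]
t 14.72 pos [0.4364 0.067  0.2156] th 83.0 F [-0.7 -0.2 -1. ] open 0.497 grip 30.0
shift [-0.859  0.701  0.021] turn z 0.001 mm [-258.  210.    6.]
```

Request:
{"fn": "step_arm", "kwargs": {
  "steps": [
    [-0.07,0.05,0,0,0,0,1],
    [-0.17,0.13,0,0,0,0,1],
    [-0.27,0.21,0,0,0,0,1],
    [-0.37,0.3,0,0,0,0,1],
    [-0.47,0.39,0,0,0,0,1],
    [-0.57,0.48,0,0,0,0,1],
    [-0.67,0.56,0,0,0,0,1],
    [-0.76,0.64,0,0,0,0,1]
  ]
}}

```text
time_s: 15.38
position: [0.5984, -0.1848, 0.2127]
tcp_rot: [[0.127, 0.992, -0.003], [0.992, -0.127, 0.001], [0.001, -0.003, -1.0]]
force: [0.9, 1.4, 0.1]
opening: 0.495
grasp_force: 30.0
```

Request:
{"fn": "step_arm", "kwargs": {
  "steps": [
    [-0.06,0.03,0,0,0,0,1],
    [-0.1,0.06,0.05,0,0,0,1],
    [-0.1,0.06,0.15,0,0,0,1],
    [-0.1,0.06,0.25,0,0,0,1],
    [-0.1,0.06,0.35,0,0,0,1],
    [-0.1,0.06,0.4,0,0,0,1],
    [-0.1,0.06,0.4,0,0,0,1],
    [-0.1,0.06,0.4,0,0,0,1]
  ]
}}

```text
time_s: 16.05
position: [0.6114, -0.2143, 0.0923]
tcp_rot: [[0.125, 0.992, -0.004], [0.992, -0.125, 0.002], [0.002, -0.004, -1.0]]
force: [0.7, 0.7, -0.3]
opening: 0.501
grasp_force: 30.0
```

```bash
python3 - <<'E'
from h import *
go(.6138,-.2143,.0595,83)
E
```

```text
t 16.05 pos [ 0.6114 -0.2143  0.0923] th 82.8 F [ 0.7  0.7 -0.3] open 0.501 grip 30.0
shift [0.001 0.008 0.109] turn z -0.004 mm [ 0.  3. 33.]
```

Request:
{"fn": "step_arm", "kwargs": {
  "steps": [
    [0,0,0.03,0,0,0,1],
    [0,0,0.06,0,0,0,1],
    [0,0,0.085,0,0,0,1],
    [0,0,0.1,0,0,0,1],
    [0,0,0.107,0,0,0,1],
    [0,0,0.11,0,0,0,1],
    [0,0,0.113,0,0,0,1],
    [0,0,0.113,0,0,0,1]
  ]
}}

```text
time_s: 16.72
position: [0.6128, -0.215, 0.0605]
tcp_rot: [[0.123, 0.992, 0.0], [0.992, -0.123, -0.0], [-0.0, 0.0, -1.0]]
force: [0.1, 0.2, -1.1]
opening: 0.494
grasp_force: 30.0
```

Request:
{"fn": "step_arm", "kwargs": {
  "steps": [
    [0,0,0.004,0,0,0,1],
    [0,0,0.008,0,0,0,1],
    [0,0,0.008,0,0,0,1]
  ]
}}

```text
time_s: 16.97
position: [0.613, -0.2151, 0.0597]
tcp_rot: [[0.123, 0.992, 0.001], [0.992, -0.123, -0.001], [-0.001, 0.001, -1.0]]
force: [-3.0, 0.7, 5.9]
opening: 0.499
grasp_force: 30.0
```

Request:
{"fn": "step_arm", "kwargs": {
  "steps": [
    [0,0,0,0,0,0,-1],
    [0,0,0,0,0,0,-1],
    [0,0,0,0,0,0,-1],
    [0,0,0,0,0,0,-1],
    [0,0,0,0,0,0,-1],
    [0,0,0,0,0,0,-1],
    [0,0,0,0,0,0,-1]
  ]
}}

```text
time_s: 17.55
position: [0.6126, -0.2149, 0.0578]
tcp_rot: [[0.123, 0.992, -0.0], [0.992, -0.123, 0.0], [0.0, -0.0, -1.0]]
force: [0.3, 0.0, -0.2]
opening: 0.94
grasp_force: 0.0
```

Request:
{"fn": "step_arm", "kwargs": {
  "steps": [
    [0,0,-0.05,0,0,0,-1],
    [0,0,-0.12,0,0,0,-1],
    [0,0,-0.25,0,0,0,-1],
    [0,0,-0.38,0,0,0,-1],
    [0,0,-0.5,0,0,0,-1],
    [0,0,-0.62,0,0,0,-1],
    [0,0,-0.62,0,0,0,-1],
    [0,0,-0.62,0,0,0,-1]
  ]
}}

```text
time_s: 18.22
position: [0.614, -0.2156, 0.2472]
tcp_rot: [[0.123, 0.992, 0.006], [0.992, -0.123, -0.003], [-0.003, 0.006, -1.0]]
force: [0.1, 0.7, 0.3]
opening: 1.0
grasp_force: 0.0
```

```bash
python3 - <<'E'
from h import *
s,c=wlook("w7")
wfind(s,c,"yellow",(240,100,400,240),.07,200);wfind(s,c,"white",(200,0,420,250),.01,300)
go(.45,.1,.25,83); go(.45,.264,.25,83)
E
```

```text
yellow [317. 185.] enc [ 613.4 -215. ] r 21.5 ell [ 613.1 -215.1] [41.  42.1]
white [317.  95.] enc [ 625.1 -120.2] r 36.7 ell [ 624.8 -119.9] [71.  72.1]
t 18.27 pos [ 0.6126 -0.2149  0.2447] th 82.9 F [-0.2  0.4 -0.1] open 1.001 grip 0.0
shift [ 0.975 -0.667 -0.019] turn z -0.002 mm [ 292. -200.   -6.]
t 18.27 pos [ 0.6126 -0.2149  0.2447] th 82.9 F [-0.2  0.4 -0.1] open 1.001 grip 0.0
shift [ 1.517 -0.735 -0.019] turn z -0.002 mm [ 455. -220.   -6.]
```

Request:
{"fn": "step_arm", "kwargs": {
  "steps": [
    [0.06,-0.04,0,0,0,0,-1],
    [0.18,-0.09,0,0,0,0,-1],
    [0.3,-0.15,0,0,0,0,-1],
    [0.42,-0.2,0,0,0,0,-1],
    [0.54,-0.26,0,0,0,0,-1],
    [0.66,-0.32,0,0,0,0,-1],
    [0.76,-0.37,0,0,0,0,-1],
    [0.86,-0.42,0,0,0,0,-1]
  ]
}}

```text
time_s: 18.93
position: [0.5169, 0.0585, 0.2418]
tcp_rot: [[0.123, 0.992, -0.005], [0.992, -0.123, 0.001], [-0.0, -0.005, -1.0]]
force: [0.8, 1.2, -0.1]
opening: 1.001
grasp_force: 0.0
```

Request:
{"fn": "step_arm", "kwargs": {
  "steps": [
    [0.1,-0.05,0,0,0,0,-1],
    [0.22,-0.1,0,0,0,0,-1],
    [0.34,-0.16,0,0,0,0,-1],
    [0.45,-0.22,0,0,0,0,-1],
    [0.55,-0.27,0,0,0,0,-1],
    [0.65,-0.31,0,0,0,0,-1],
    [0.65,-0.31,0,0,0,0,-1],
    [0.65,-0.31,0,0,0,0,-1]
  ]
}}

```text
time_s: 19.6
position: [0.4493, 0.2626, 0.2421]
tcp_rot: [[0.119, 0.993, -0.004], [0.993, -0.119, -0.002], [-0.002, -0.004, -1.0]]
force: [-0.2, -1.5, -0.4]
opening: 1.003
grasp_force: 0.0
```

```bash
python3 - <<'E'
from h import *
s,c=wlook("w8")
wfind(s,c,"green",(150,60,500,280),.08,200)
go(.448,.264,.056,83)
E
```

```text
green [321. 186.] enc [451.3 264.7] r 25.0 ell [451.2 264.6] [48.2 49.1]
t 19.65 pos [0.45   0.2616 0.2423] th 83.0 F [ 0.  -0.6  0. ] open 1.001 grip 0.0
shift [ 0.008 -0.006  0.621] turn z 0.001 mm [  3.  -2. 186.]
```

View pics/w8.png

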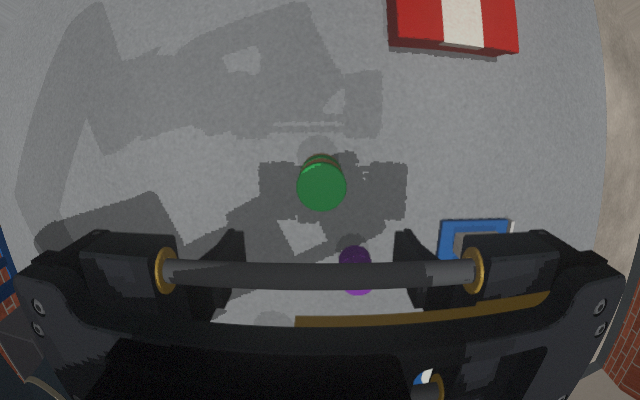

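The green lid is at (321,186), centred between the jaws; nothing tall is nearby. Descend and grip.

Request:
{"fn": "step_arm", "kwargs": {
  "steps": [
    [0.009,0.003,0.08,0,0,0,-1],
    [0.009,0.003,0.2,0,0,0,-1],
    [0.009,0.003,0.32,0,0,0,-1],
    [0.009,0.003,0.43,0,0,0,-1],
    [0.009,0.003,0.53,0,0,0,-1],
    [0.009,0.003,0.59,0,0,0,-1],
    [0.009,0.003,0.615,0,0,0,-1],
    [0.009,0.003,0.615,0,0,0,-1]
  ]
}}

```text
time_s: 20.32
position: [0.4515, 0.2624, 0.0573]
tcp_rot: [[0.125, 0.992, -0.005], [0.992, -0.125, -0.002], [-0.002, -0.005, -1.0]]
force: [-0.6, -0.2, -0.0]
opening: 1.001
grasp_force: 0.0
```

Request:
{"fn": "step_arm", "kwargs": {
  "steps": [
    [0,0,0,0,0,0,1],
    [0,0,0,0,0,0,1],
    [0,0,0,0,0,0,1],
    [0,0,0,0,0,0,1],
    [0,0,0,0,0,0,1],
    [0,0,0,0,0,0,1],
    [0,0,0,0,0,0,1],
    [0,0,0,0,0,0,1]
  ]
}}

```text
time_s: 20.98
position: [0.4524, 0.2644, 0.06]
tcp_rot: [[0.123, 0.992, 0.0], [0.992, -0.123, 0.0], [0.0, 0.0, -1.0]]
force: [-0.6, -0.2, 4.5]
opening: 0.58
grasp_force: 30.0
```

Request:
{"fn": "step_arm", "kwargs": {
  "steps": [
    [0,0,-0.06,0,0,0,1],
    [0,0,-0.16,0,0,0,1],
    [0,0,-0.28,0,0,0,1],
    [0,0,-0.4,0,0,0,1],
    [0,0,-0.5,0,0,0,1],
    [0,0,-0.58,0,0,0,1],
    [0,0,-0.58,0,0,0,1],
    [0,0,-0.58,0,0,0,1]
  ]
}}

```text
time_s: 21.65
position: [0.4529, 0.2644, 0.2346]
tcp_rot: [[0.123, 0.992, 0.003], [0.992, -0.123, 0.001], [0.001, 0.003, -1.0]]
force: [-0.2, -0.3, -2.1]
opening: 0.581
grasp_force: 30.0
```

```bash
python3 - <<'E'
from h import *
go(.53,-.1,.23,83); go(.625,-.12,.23,83)
E
```

```text
t 21.65 pos [0.4529 0.2644 0.2346] th 82.9 F [-0.2 -0.3 -2.1] open 0.581 grip 30.0
shift [-1.174  0.405  0.015] turn z -0.002 mm [-352.  121.    4.]
t 21.65 pos [0.4529 0.2644 0.2346] th 82.9 F [-0.2 -0.3 -2.1] open 0.581 grip 30.0
shift [-1.201  0.727  0.016] turn z -0.002 mm [-360.  218.    5.]
```

Request:
{"fn": "step_arm", "kwargs": {
  "steps": [
    [-0.07,0.02,0,0,0,0,1],
    [-0.18,0.06,0,0,0,0,1],
    [-0.29,0.1,0,0,0,0,1],
    [-0.4,0.15,0,0,0,0,1],
    [-0.51,0.2,0,0,0,0,1],
    [-0.62,0.25,0,0,0,0,1],
    [-0.73,0.3,0,0,0,0,1],
    [-0.83,0.36,0,0,0,0,1]
  ]
}}

```text
time_s: 22.32
position: [0.527, 0.0022, 0.231]
tcp_rot: [[0.124, 0.992, -0.006], [0.992, -0.124, 0.001], [0.0, -0.006, -1.0]]
force: [0.1, -0.0, -0.9]
opening: 0.579
grasp_force: 30.0
```

Request:
{"fn": "step_arm", "kwargs": {
  "steps": [
    [-0.09,0.08,0,0,0,0,1],
    [-0.18,0.17,0,0,0,0,1],
    [-0.27,0.25,0,0,0,0,1],
    [-0.34,0.32,0,0,0,0,1],
    [-0.37,0.36,0,0,0,0,1],
    [-0.37,0.37,0,0,0,0,1],
    [-0.37,0.37,0,0,0,0,1],
    [-0.37,0.37,0,0,0,0,1]
  ]
}}

```text
time_s: 22.98
position: [0.6236, -0.1186, 0.2315]
tcp_rot: [[0.123, 0.992, -0.005], [0.992, -0.123, 0.002], [0.002, -0.005, -1.0]]
force: [-0.9, -0.2, -0.4]
opening: 0.583
grasp_force: 30.0
```

```bash
python3 - <<'E'
from h import *
go(.625,-.12,.0695,83)
E
```

```text
t 22.98 pos [ 0.6236 -0.1186  0.2315] th 83.0 F [-0.9 -0.2 -0.4] open 0.583 grip 30.0
shift [-0.005  0.008  0.54 ] turn z -0.001 mm [ -1.   2. 162.]
```

Request:
{"fn": "step_arm", "kwargs": {
  "steps": [
    [-0.004,0.003,0.06,0,0,0,1],
    [-0.004,0.003,0.16,0,0,0,1],
    [-0.004,0.003,0.27,0,0,0,1],
    [-0.004,0.003,0.37,0,0,0,1],
    [-0.004,0.003,0.43,0,0,0,1],
    [-0.004,0.003,0.46,0,0,0,1],
    [-0.004,0.003,0.46,0,0,0,1],
    [-0.004,0.003,0.46,0,0,0,1]
  ]
}}

```text
time_s: 23.65
position: [0.6259, -0.1204, 0.0958]
tcp_rot: [[0.122, 0.993, -0.0], [0.993, -0.122, 0.0], [0.0, -0.0, -1.0]]
force: [0.2, -0.0, -1.1]
opening: 0.581
grasp_force: 30.0
```

```bash
python3 - <<'E'
from h import *
go(.625,-.12,.0695,83)
E
```

```text
t 23.65 pos [ 0.6259 -0.1204  0.0958] th 83.0 F [ 0.2 -0.  -1.1] open 0.581 grip 30.0
shift [ 0.001 -0.003  0.088] turn z -0.0 mm [ 0. -1. 26.]
```

Request:
{"fn": "step_arm", "kwargs": {
  "steps": [
    [0,0,0.03,0,0,0,1],
    [0,0,0.055,0,0,0,1],
    [0,0,0.07,0,0,0,1],
    [0,0,0.08,0,0,0,1],
    [0,0,0.086,0,0,0,1],
    [0,0,0.089,0,0,0,1],
    [0,0,0.091,0,0,0,1],
    [0,0,0.091,0,0,0,1]
  ]
}}

```text
time_s: 24.32
position: [0.6258, -0.1213, 0.07]
tcp_rot: [[0.123, 0.992, -0.0], [0.992, -0.123, -0.0], [-0.0, -0.0, -1.0]]
force: [-3.3, 1.4, 8.3]
opening: 0.577
grasp_force: 30.0
```

Contact made; release, retreat up.

Request:
{"fn": "step_arm", "kwargs": {
  "steps": [
    [0,0,0,0,0,0,-1],
    [0,0,0,0,0,0,-1],
    [0,0,0,0,0,0,-1],
    [0,0,0,0,0,0,-1],
    [0,0,0,0,0,0,-1],
    [0,0,0,0,0,0,-1],
    [0,0,0,0,0,0,-1]
  ]
}}

```text
time_s: 24.9
position: [0.6261, -0.1214, 0.0679]
tcp_rot: [[0.123, 0.992, -0.0], [0.992, -0.123, 0.0], [0.0, -0.0, -1.0]]
force: [-0.3, 0.4, 0.0]
opening: 0.977
grasp_force: 0.0
```

Request:
{"fn": "step_arm", "kwargs": {
  "steps": [
    [0,0,-0.05,0,0,0,-1],
    [0,0,-0.12,0,0,0,-1],
    [0,0,-0.25,0,0,0,-1],
    [0,0,-0.38,0,0,0,-1],
    [0,0,-0.5,0,0,0,-1],
    [0,0,-0.62,0,0,0,-1],
    [0,0,-0.7,0,0,0,-1],
    [0,0,-0.7,0,0,0,-1]
  ]
}}

```text
time_s: 25.57
position: [0.6293, -0.1224, 0.2852]
tcp_rot: [[0.123, 0.992, 0.013], [0.992, -0.123, -0.005], [-0.003, 0.013, -1.0]]
force: [0.2, 0.7, 0.2]
opening: 0.998
grasp_force: 0.0
```

Request:
{"fn": "step_arm", "kwargs": {
  "steps": [
    [-0.1,0,0,0,0,0,-1],
    [-0.2,0,0,0,0,0,-1],
    [-0.3,0,0,0,0,0,-1],
    [-0.35,0,0,0,0,0,-1],
    [-0.35,0,0,0,0,0,-1],
    [-0.35,0,0,0,0,0,-1],
    [-0.35,0,0,0,0,0,-1]
  ]
}}

```text
time_s: 26.15
position: [0.6129, -0.2241, 0.2774]
tcp_rot: [[0.123, 0.992, -0.001], [0.992, -0.123, 0.002], [0.002, -0.001, -1.0]]
force: [0.3, -0.3, -0.3]
opening: 0.997
grasp_force: 0.0
```

```bash
python3 - <<'E'
from h import *
s,c=wlook("w9"); print(s["time_s"],s["position"],s["force"])
for col,z in (("green",.09),("purple",.11),("black",.13),("yellow",.07)): wfind(s,c,col,(220,0,430,240),z,200)
c=capture("scene"); cv2.imwrite("pics/scene1.png",c["image"][:,:,::-1])
E
```

```text
26.15 [ 0.6129251  -0.22412699  0.27744279] [ 0.32102654 -0.25687451 -0.27224267]
green [319.  87.] enc [ 626. -122.] r 24.7 ell [ 625.8 -122.2] [47.6 48.4]
purple [315.   9.] enc [632.5 -34. ] r 27.7 ell [631.5 -44. ] [28.  59.6]
yellow [318. 172.] enc [ 613.1 -215.1] r 21.9 ell [ 613.2 -215.2] [41.1 42. ]
```

View pics/scene1.png

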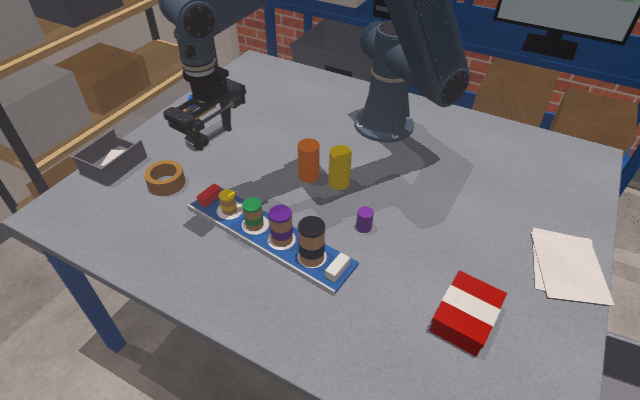

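The picture shows all four tubs standing on their marks, from yellow at (229,203) by the red block to black at (312,242). The tape is unmoved at (165,178) and the gripper is clear and open.

```bash
python3 -c "
from rig import *
print(hand_in())"
```

```text
the job is handed in; nothing more can be done
None
```

I lined the four tubs up by size, smallest next to the red block, each about 4 mm or less from its mark centre, with the tape unmoved and the gripper open and clear, and handed the job in at about 26 s; no verdict came back.

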